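# Roll a ported hex body boss-up on the welding plate

### The job

Two hexagonal aluminium bodies lie on the copper plate; one of them has a small round boss standing out of one of its sloping upper faces. Roll that one over by one face, so that it rests flat on the copper plate with its boss pointing straight up, ready for welding, and let go. Keep it low as you turn it, do not lift it away from the plate more than a few centimetres, and leave the plain hexagonal body where it is.

Things in the scene. Friction and masses are not known exactly. Their poses are not given: they have to be found in the camera images.
- ported_body: Aluminium hexagonal prism, 50 mm across flats, 58 mm long, 0.3-0.45 kg, lying loose on a side face on the copper plate. Origin: its centre, 25 mm above the plate. x runs along its length; solid ends at x = +/-29 mm, each with a dark 16 mm spot. At the start z is up and the boss is on the upper sloping face, 60 degrees from z towards +y: a 60 degree roll about x towards the -y side brings it up.
- boss (a point): Centre of the outer end of the round boss on the ported body; the boss is 20 mm in diameter, standing 7 mm out of the middle of its face, so 32 mm from the prism's centre line, with a dark 11 mm spot on the end. Its z axis points straight out of the boss, its x axis along the prism's length.
- plain_body: Bystander: hexagonal prism of the same size and material without a boss, lying loose on the copper plate, at least 150 mm centre to centre from the ported one. Origin at its centre, x along its length.
- plate: Fixed flat copper plate on the table, 180 mm (its x) by 380 mm (its y), 8 mm thick. Origin at the centre of its underside, on the table's surface; z up.
Mind the look-alikes: they are no part of the job. Leave any turquoise look-alike of the ported_body alone.

How it is judged (in metres and radians):
At the end, for the whole second after the job is handed in: The ported body lies still on the copper plate, its centre 25 mm (+/-4 mm) above the plate's top and inside the plate's outline, with its boss pointing up within 0.17 rad (about 10 degrees) (angle between boss's own z axis and vertical below 0.17 rad and z of ported_body in the frame of plate between 0.029 and 0.037 m and x of ported_body in the frame of plate between -0.09 and 0.09 m and y of ported_body in the frame of plate between -0.19 and 0.19 m and linear speed of ported_body below 0.02 m/s and angular speed of ported_body below 0.2 rad/s); the robot touches nothing.
It fails at once if the plain hexagonal body is moved by more than 20 mm (distance of plain_body from where it was at the start of the episode above 0.02 m).
It fails at once if the ported body is lifted more than 80 mm off the plate (z of ported_body in the frame of plate above 0.113 m).
It also fails if it takes over 32 s, if anything falls off the work surface, if the arm or the gripper's body presses on something with over 40 N, if the wrist force passes 120 N, or if a joint passes its speed limit or range.

### The arm

A 7-joint arm with a two-finger parallel gripper is mounted at the origin on the work surface. World frame = base frame: x ahead of the robot, y to its left, z up, the work surface at z = 0. Lengths are in mm, angles in rad, forces in N, time in s.
With the tool pointing down it reaches from about 350 to 900 mm from the base axis. Payload 8.1 kg.
Tool frame: the origin (TCP) lies midway between the tips of the shut fingers; the grasp point (between the pads) lies 19 mm behind it; z points along the fingers, y is the line along which they close (so a half turn about z gives the same grasp; the last joint's range is limited). The gripper opens to 85 mm and grips with 20 to 120 N. Pads are 22 mm wide; open, the fingers measure 114 mm over their backs; the gripper's body (76 mm by 85 mm) begins 54 mm behind the grasp point. The pads swing forward as they close: fully open they stand 13 mm farther back than shut.
Start: joints at [1.147, 0.434, 0.025, 1.573, -0.012, 1.134, -0.075], TCP at [197.055, -593.138, 193.023] pointing down, gripper open.
Joint ranges: [-2.62, 2.62], [-0.44, 2.09], [-1.27, 1.32], [0.08, 2.57], [-1.32, 4.46], [0.12, 2], [-2.74, 2.74]. Speed limits (rad/s): [2.22, 2.22, 3.01, 3.01, 3.14, 3.14, 3.14].

### API

Orientations are given as a 3x3 rotation matrix whose columns are the frame's x, y, z axes.
In Python, from workcell import * gives the robot as it stands.
- The arm moves only by the shell command python3 -m pendant 'ROWS' [FORCE]. ROWS is JSON, a list of rows, each a list of 5 numbers: the opening in per cent of the stroke, from 0 (shut) to 100 (fully open), then the shift along the tool's x, y, z normalised to -1 to 1, where 1 is 0.3 m, then the turn about the tool's z normalised to -1 to 1, where 1 is 30 degrees. A call has 1 to 20 rows; each row is the pose to reach, as a shift and turn from the pose commanded when the call began, along the tool's axes at that moment; what a row does not reach only later rows make up. A row lasts 1/8 s, in which the tool goes at most 62.5 mm and 10.7 degrees, less where a joint would pass 70% of its speed; a pose out of reach is approached as far as the arm can. A call with a number of a shift or a turn outside -1 to 1 is refused whole. A call with a gripper value outside its range is refused whole. The fingers move at their own pace and stop on an object; FORCE is the grip in N (left out, the last holds). Time passes only in rows, so rows that repeat a pose let the fingers close. It gives the time, the measured TCP pose, the force, the opening and the grip force at its end, in the units of the state.
- get_state(): the state, without advancing time (a new reading comes with each control period).
- grab_frame(name): name is "scene" or "top" or "wrist"; returns a dict with "frame" (400x640x3 uint8, blue, green, red), "range_z" (400x640 float32, mm along the optical axis (not along the pixel's ray), 0 where there is no reading), "intrinsics" (3x3 intrinsics, pixels), "R" (3x3) and "t" (3): a world point X has camera coordinates R X + t; the wrist camera has in their place "T_tool_cam" (4x4, takes a point from camera to tool coordinates, whose origin is the TCP and whose axes are the flange's). Camera axes: x right, y down, z forward; pixel columns grow to the right and rows downward; lengths in mm; the calibration is good to about 2 mm. The wrist camera is an equidistant fisheye: a pixel r from the principal point sees the ray r / f radians off the axis. A picture is of the moment at which its call begins: read the wrist's pose just before it.
- hand_in(): hands the job in; it is judged then, once.
The state is a dict: "time": time; "joint_pos": joint angles; "joint_velocities": joint speeds; "joint_efforts": joint torques, N m; "tool_pos": TCP position; "tool_rot": TCP orientation; "wrist_force": force on the tool from outside, world axes, zero at the start; "torque": the same for the moment, N m; "gripper_width": finger opening in mm; "grip_force": force on a finger pad.
Only numpy, scipy, OpenCV 4.12 (cv2) and the standard library are available. Lean on these libraries where they do the work, as an engineer would, in place of code of your own. Each camera call takes 0.05 s, during which the arm holds its last target. There are 200 camera calls.

## Working session

There is one attempt and no reset: what is moved stays moved. The work goes in short steps, Python scripts to look and compute and a shell command to move; the robot and the scene stay as the last step left them, time stands still between calls to the robot, and variables do not carry over. Pictures are saved under pics/ and viewed, at most 10 in all, crops included, and the job is handed in when it is done.

```bash
ls; mkdir -p pics
python3 - <<'E'
from workcell import *
import cv2,numpy as np
s=get_state();print(s['time'],s['tool_pos'],np.round(s['tool_rot'],3).tolist(),s['gripper_width'])
for n in("top","scene"):
    f=grab_frame(n);cv2.imwrite(f'pics/{n}.png',f['frame']);np.savez(f'pics/{n}.npz',**f)
    print(n,f['intrinsics'].tolist(),np.round(f['R'],3).tolist(),f['t'])
E
```

```text
pics
0.0 [ 196.83629305 -592.59640254  192.22128853] [[0.949, 0.315, -0.001], [0.315, -0.949, 0.001], [-0.0, -0.002, -1.0]] 85.13606759841988
top [[484.33264271892864, 0.0, 324.8654100869774], [0.0, 484.33264271892864, 200.00167553882122], [0.0, 0.0, 1.0]] [[0.026, -1.0, 0.008], [-0.986, -0.027, -0.165], [0.165, -0.003, -0.986]] [-62.77805391 553.01275945 798.75596265]
scene [[392.3236165515712, 0.0, 319.18387756971305], [0.0, 392.3236165515712, 197.59017642476405], [0.0, 0.0, 1.0]] [[-0.435, 0.9, 0.017], [0.657, 0.331, -0.678], [-0.616, -0.284, -0.735]] [ 271.88609887 -330.31777552 1025.71125075]
```

View pics/top.png

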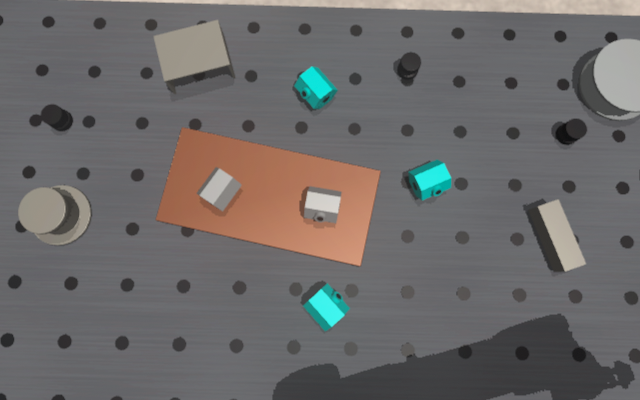

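View pics/scene.png

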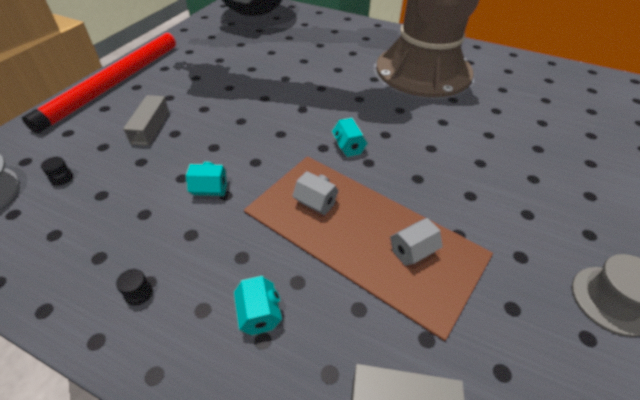

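The top view shows five candidates:
- (322,205): aluminium, with a boss at about (320,217).
- (220,190): plain aluminium.
- (316,88), (430,180) and (327,307): turquoise look-alikes.

I choose (322,205). I'll measure it and check it in a close crop.

```bash
cat > h.py <<'E'
import numpy as np,cv2
def world(f):
    K=f['intrinsics'];z=f['range_z'].astype(float);v,u=np.mgrid[:400,:640]
    c=np.stack([(u-K[0,2])/K[0,0]*z,(v-K[1,2])/K[1,1]*z,z],-1)
    return (c-f['t'])@f['R']
def grey(f):
    h=cv2.cvtColor(f['frame'],cv2.COLOR_BGR2HSV);return (h[...,1]<40)&(h[...,2]>90)
def ray(f,u,v,zp):
    d=f['R'].T@np.linalg.inv(f['intrinsics'])@[u,v,1];c=-f['R'].T@f['t'];return c+d*(zp-c[2])/d[2]
E
python3 - <<'E'
from h import *
f=dict(np.load('pics/top.npz'));W=world(f);g=grey(f)
cv2.imwrite('pics/crop.png',np.hstack([cv2.resize(f['frame'][180:240,290:350],(400,400),interpolation=cv2.INTER_CUBIC),cv2.resize(dict(np.load('pics/scene.npz'))['frame'][165:225,285:345],(400,400),interpolation=cv2.INTER_CUBIC)]))
hsv=cv2.cvtColor(f['frame'],cv2.COLOR_BGR2HSV)
pl=(hsv[...,0]<15)&(hsv[...,1]>100)&(np.abs(W[...,2]-8)<8);pl[:110]=0;pl[280:]=0
print('plate z',np.median(W[pl][:,2]),cv2.minAreaRect(W[pl][:,:2].astype(np.float32)))
for (u,v) in((322,205),(220,190)):
    m=np.zeros(g.shape,bool);m[v-28:v+28,u-28:u+28]=1;m&=~((hsv[...,0]<15)&(hsv[...,1]>100))
    t=m&(W[...,2]>53)&(W[...,2]<64)
    print(t.sum(),'top z',np.median(W[t][:,2]),cv2.minAreaRect(W[t][:,:2].astype(np.float32)))
    # brightness mask of top face, ray cast at z=58
    n,l,st,c=cv2.connectedComponentsWithStats((m&(hsv[...,2]>185)).astype(np.uint8))
    k=1+st[1:,4].argmax();ys,xs=np.where(l==k);P=np.array([ray(f,x,y,58)[:2] for x,y in zip(xs,ys)],np.float32)
    print(st[k],hsv[v-5,u],cv2.minAreaRect(P))
E
```

```text
plate z 8.935035810999693 ((568.0338745117188, 54.471343994140625), (379.1246643066406, 181.73068237304688), 78.73420715332031)
741 top z 58.44590314555346 ((543.6981201171875, -42.485328674316406), (57.98238754272461, 46.044986724853516), 81.8920669555664)
[305 192  36  21 531] [ 19  10 211] ((548.749755859375, -44.386531829833984), (58.396217346191406, 27.45731544494629), 81.96430969238281)
674 top z 58.74086634742169 ((570.451416015625, 140.5836639404297), (37.707733154296875, 57.77350997924805), 56.60126876831055)
[202 170  30  33 446] [ 17   9 189] ((572.1774291992188, 140.2814178466797), (25.503358840942383, 54.94574737548828), 57.36848068237305)
```

View pics/crop.png

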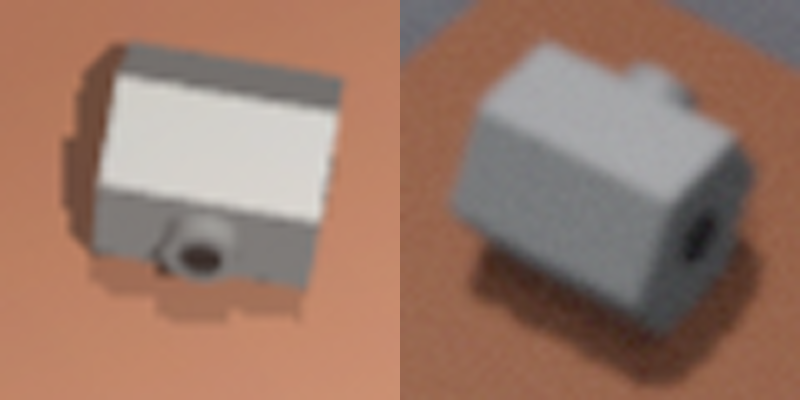

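The crop confirms the choice: the boss is on the face towards the robot at (200,255), and the end spot shows at (700,235). The body centre is about (549,-44), its axis is at 82°, and the 58 x 27 top face matches the given sizes. Since the tool can't be tilted, I'll grip the ends high and on the side away from the boss. Then I'll press and drag away from the robot along the tipping arc.

```bash
python3 -m pendant '[[100,0.85,-0.68,0,0.88],[100,0.85,-0.68,0,0.88],[100,0.85,-0.68,0,0.88],[100,0.85,-0.68,0,0.88],[100,0.85,-0.68,0,0.88],[100,0.85,-0.68,0,0.88],[100,0.85,-0.68,0,0.88],[100,0.85,-0.68,0,0.88]]' 20
cat > st.py <<'E'
from workcell import *
from h import *
import sys
s=get_state();p=np.array(s['tool_pos']);R=np.array(s['tool_rot'])
print(round(s['time'],2),p.round(1),R.round(3).tolist(),'F',np.round(s['wrist_force'],1),s['gripper_width'],s['grip_force'])
if len(sys.argv)>1: print('shift/300',(R.T@(np.array([float(x) for x in sys.argv[1:4]])-p)/300).round(4), 'turn/30', round((np.degrees(np.arctan2(R[1,0],R[0,0]))+8.0)/30,3))
E
python3 st.py 554.6 -45.2 130
```

```text
time: 1.1
tool_pos: [373.5, -320.9, 192.9]
tool_rot: [[0.99, -0.142, -0.001], [-0.142, -0.99, -0.001], [-0.001, 0.001, -1.0]]
wrist_force: [-1.1, -0.4, 0.6]
gripper_width: 85.3
grip_force: 0.0
1.1 [ 373.5 -320.9  192.9] [[0.99, -0.142, -0.001], [-0.142, -0.99, -0.001], [-0.001, 0.001, -1.0]] F [-1.1 -0.4  0.6] 85.26404381533737 0.0
shift/300 [ 0.4671 -0.9954  0.2086] turn/30 -0.006
```

```bash
python3 -m pendant '[[100,0.467,-0.995,0.2,0],[100,0.467,-0.995,0.2,0],[100,0.467,-0.995,0.2,0],[100,0.467,-0.995,0.2,0],[100,0.467,-0.995,0.2,0],[100,0.467,-0.995,0.2,0],[100,0.467,-0.995,0.2,0],[100,0.467,-0.995,0.2,0],[100,0.467,-0.995,0.2,0]]' >/dev/null
python3 st.py 554.6 -45.2 22
python3 - <<'E'
from workcell import *
from h import *
s=get_state();f=grab_frame('wrist');np.savez('pics/w1.npz',**f,p=s['tool_pos'],Rt=s['tool_rot'])
cv2.imwrite('pics/w1.png',f['frame']);print(f['intrinsics'].tolist(),np.round(f['T_tool_cam'],3).tolist())
E
```

```text
2.23 [554.7 -45.4 133.2] [[0.99, -0.143, 0.0], [-0.143, -0.99, -0.001], [0.0, 0.001, -1.0]] F [ 0.2 -0.2  0.1] 85.14765432402001 0.0
shift/300 [-0.0006 -0.0008  0.3707] turn/30 -0.007
[[309.70691628693146, 0.0, 314.51151789200145], [0.0, 309.70691628693146, 193.07517440736012], [0.0, 0.0, 1.0]] [[0.0, -0.952, -0.305, 78.302], [1.0, 0.0, 0.0, 0.389], [-0.0, -0.305, 0.952, -181.191], [0.0, 0.0, 0.0, 1.0]]
```

View pics/w1.png

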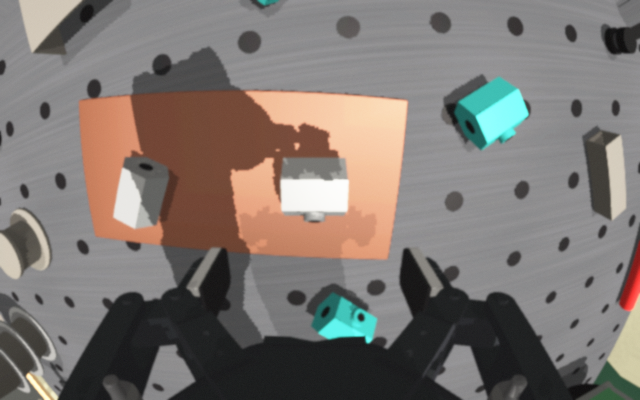

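The wrist view shows the body between the fingers, aligned with the tool. Its top face runs from about (281,179) to (348,213), with the boss at (314,217). I'll check these against the fisheye model.

Run:
```python
from h import *
f=dict(np.load('pics/w1.npz'));K=f['intrinsics'];T=f['T_tool_cam']
for u,v in((281,179),(348,180),(281,212.5),(348,213)):
    d=np.array([u-K[0,2],v-K[1,2]]);r=np.hypot(*d);th=r/K[0,0]
    c=np.array([*(d/r*np.sin(th)),np.cos(th)])
    D=f['Rt']@T[:3,:3]@c;O=f['Rt']@T[:3,3]+f['p'];P=O+D*(58-O[2])/D[2]
    print((u,v),P.round(1),'in tool',(f['Rt'].T@(P-f['p'])).round(1))
```

```text
(281, 179) [567.7 -18.6  58. ] in tool [  9.  -28.4  75.2]
(348, 180) [558.6 -75.6  58. ] in tool [ 8.1 29.3 75.2]
(281, 212.5) [537.3 -13.2  58. ] in tool [-21.9 -29.4  75.2]
(348, 213) [528.3 -72.2  58. ] in tool [-22.4  30.3  75.2]
```

Both views agree to within 1 mm. I'll descend and grip lightly.

```bash
python3 -m pendant '[[100,0,0,0.18,0],[100,0,0,0.37,0],[100,0,0,0.37,0],[100,0,0,0.37,0],[0,0,0,0.37,0],[0,0,0,0.37,0],[0,0,0,0.37,0],[0,0,0,0.37,0]]' 20
```

```text
time: 3.28
tool_pos: [555.3, -43.1, 22.4]
tool_rot: [[0.99, -0.14, 0.001], [-0.14, -0.99, -0.0], [0.001, -0.0, -1.0]]
wrist_force: [-0.2, -0.0, 0.1]
gripper_width: 12.6
grip_force: 0.0
```

The width is 12.6, so the grip missed. I'll look before doing anything else.

Run:
```python
from workcell import *
from h import *
s=get_state();print(s['gripper_width'],s['grip_force'])
w=grab_frame('wrist');a=grab_frame('scene')
cv2.imwrite('pics/m.png',np.hstack([cv2.resize(w['frame'][120:400,180:460],(400,400)),cv2.resize(a['frame'][100:300,220:420],(400,400))]))
```

```text
12.553163828587397 0.0
```

View pics/m.png

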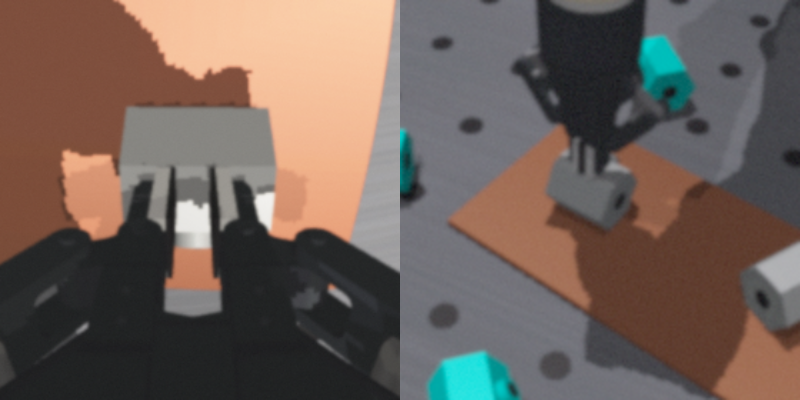

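Run:
```python
from workcell import *
from h import *
s=get_state();print(s['tool_pos'],s['gripper_width'],np.round(s['wrist_force'],1))
for n in('scene','top'):
    f=grab_frame(n);W=world(f);hsv=cv2.cvtColor(f['frame'],cv2.COLOR_BGR2HSV)
    m=(hsv[...,1]<60)&(hsv[...,2]>70)&(np.abs(W[...,0]-560)<60)&(np.abs(W[...,1]+44)<45)&(W[...,2]>12)&(W[...,2]<75)
    P=W[m];print(n,len(P),np.percentile(P,[2,50,98],axis=0).round(1).tolist())
    t=P[P[:,2]>54]
    if len(t)>20: print(cv2.minAreaRect(t[:,:2].astype(np.float32)),np.median(t[:,2]))
    cv2.imwrite(f'pics/{n}2.png',f['frame'])
a=cv2.imread('pics/top2.png')[150:250,270:370];b=cv2.imread('pics/scene2.png')[150:230,275:355]
cv2.imwrite('pics/m2.png',np.hstack([cv2.resize(x,(400,400),interpolation=cv2.INTER_CUBIC) for x in(a,b)]))
```

```text
[555.1393948  -43.08952114  22.07697403] 0.3746861801637895 [0.4 0.4 0. ]
scene 1039 [[533.4, -73.7, 16.3], [565.6, -35.1, 50.3], [578.6, -13.4, 71.2]]
((547.0389404296875, -43.36764144897461), (58.8739013671875, 42.072628021240234), 80.55989837646484) 59.24517302716156Traceback (most recent call last):
  File "<stdin>", line 7, in <module>
    return _quantile_unchecked(
        a, q, axis, out, overwrite_input, method, keepdims, weights)
    return _ureduce(a,
                    func=_quantile_ureduce_func,
    ...<5 lines>...
                    overwrite_input=overwrite_input,
                    method=method)
    r = func(a, **kwargs)
    result = _quantile(arr,
                       quantiles=q,
    ...<2 lines>...
                       out=out,
                       weights=wgt)
    slices_having_nans = np.isnan(arr[-1, ...])
                                  ~~~^^^^^^^^^
IndexError: index -1 is out of bounds for axis 0 with size 0
```

Run:
```python
from workcell import *
from h import *
s=get_state();f=grab_frame('wrist');p=np.array(s['tool_pos']);Rt=np.array(s['tool_rot'])
K=f['intrinsics'];T=f['T_tool_cam'];z=f['range_z'].astype(float)
v,u=np.mgrid[:400,:640];dx=u-K[0,2];dy=v-K[1,2];r=np.hypot(dx,dy)+1e-9;th=r/K[0,0]
c=np.stack([dx/r*np.tan(th)*z,dy/r*np.tan(th)*z,z],-1)
X=c@T[:3,:3].T+T[:3,3];W=X@Rt.T+p
for v in range(190,320,8): print(v,[(W[v,u].round(0).astype(int).tolist(),f['frame'][v,u].tolist()) for u in(275,300,314)])
a=f['frame'][120:320,214:414]
b=grab_frame('scene')['frame'][150:230,275:355]
cv2.imwrite('pics/m2.png',np.hstack([cv2.resize(x,(400,400),interpolation=cv2.INTER_CUBIC) for x in(a,b)]))
```

```text
190 [([577, -20, 9], [62, 80, 127]), ([574, -37, 8], [59, 77, 124]), ([573, -46, 9], [61, 79, 125])]
198 [([580, -24, 36], [129, 133, 135]), ([578, -38, 35], [130, 135, 137]), ([577, -46, 36], [130, 134, 137])]
206 [([577, -24, 42], [131, 134, 136]), ([575, -38, 41], [129, 134, 134]), ([574, -46, 41], [130, 135, 136])]
214 [([574, -24, 46], [130, 135, 135]), ([571, -38, 45], [129, 135, 136]), ([570, -45, 45], [131, 136, 137])]
222 [([571, -24, 50], [130, 134, 134]), ([570, -38, 51], [130, 135, 136]), ([568, -45, 51], [131, 135, 136])]
230 [([568, -24, 55], [129, 134, 136]), ([567, -37, 55], [130, 135, 136]), ([565, -45, 54], [131, 136, 136])]
238 [([566, -24, 59], [149, 152, 154]), ([564, -37, 58], [148, 152, 154]), ([566, -45, 66], [42, 44, 44])]
246 [([561, -23, 58], [148, 152, 154]), ([567, -38, 74], [110, 113, 115]), ([566, -45, 75], [32, 33, 33])]
254 [([555, -22, 57], [107, 109, 111]), ([567, -39, 83], [111, 114, 117]), ([566, -45, 82], [30, 30, 30])]
262 [([551, -21, 59], [108, 111, 112]), ([566, -39, 88], [121, 124, 128]), ([566, -45, 89], [30, 31, 31])]
270 [([546, -20, 59], [107, 111, 112]), ([567, -39, 95], [127, 131, 134]), ([566, -45, 95], [31, 32, 32])]
278 [([541, -19, 59], [225, 228, 229]), ([570, -40, 106], [33, 32, 31]), ([564, -45, 98], [38, 37, 38])]
286 [([564, -29, 102], [47, 54, 73]), ([568, -40, 108], [37, 37, 37]), ([560, -44, 98], [37, 37, 38])]
294 [([569, -31, 113], [36, 35, 32]), ([567, -40, 113], [36, 37, 34]), ([556, -43, 98], [37, 36, 39])]
302 [([569, -32, 118], [35, 34, 32]), ([568, -40, 118], [35, 36, 33]), ([551, -43, 98], [36, 35, 37])]
310 [([574, -34, 129], [38, 35, 35]), ([573, -42, 129], [38, 38, 36]), ([547, -42, 98], [36, 35, 36])]
318 [([574, -34, 133], [36, 35, 33]), ([573, -42, 132], [34, 33, 31]), ([464, -30, 7], [92, 125, 194])]
```

View pics/m2.png

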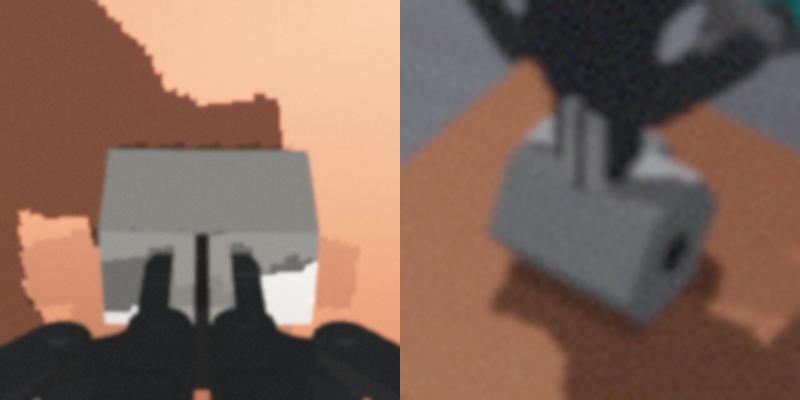

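The fingers are shut inside the body's outline with no contact force, and the body hasn't moved. TCP and depth agree with each other, so the contact didn't behave as described. I'll reverse by opening in place, and check whether the body moves.

```bash
python3 -m pendant '[[30,0,0,0,0],[60,0,0,0,0],[100,0,0,0,0],[100,0,0,0,0],[100,0,0,0,0],[100,0,0,0,0]]' 20
cat > look.py <<'E'
from workcell import *
from h import *
import sys
f=grab_frame('scene');W=world(f);hsv=cv2.cvtColor(f['frame'],cv2.COLOR_BGR2HSV)
m=(hsv[...,1]<60)&(hsv[...,2]>70)&(np.abs(W[...,0]-565)<70)&(np.abs(W[...,1]+44)<55)&(W[...,2]>14)&(W[...,2]<72)
P=W[m];print(len(P),np.percentile(P,[2,50,98],axis=0).round(1).tolist());t=P[P[:,2]>54]
if len(t)>20: print(cv2.minAreaRect(t[:,:2].astype(np.float32)),np.median(t[:,2]))
w=grab_frame('wrist')
cv2.imwrite(f'pics/{sys.argv[1]}.png',np.hstack([cv2.resize(w['frame'][120:400,180:460],(400,400)),cv2.resize(f['frame'][130:230,265:365],(400,400),interpolation=cv2.INTER_CUBIC)]))
E
python3 look.py l1
```

```text
time: 4.32
tool_pos: [555.1, -43.1, 22.0]
tool_rot: [[0.99, -0.14, -0.0], [-0.14, -0.99, -0.0], [-0.0, 0.0, -1.0]]
wrist_force: [-0.1, -0.2, -1.0]
gripper_width: 85.1
grip_force: 0.0
1173 [[528.7, -73.7, 17.7], [563.2, -40.6, 53.9], [578.1, -14.1, 60.7]]
((546.193603515625, -43.7874641418457), (59.3717155456543, 42.58685302734375), 82.45650482177734) 59.205678278541015
```

View pics/l1.png

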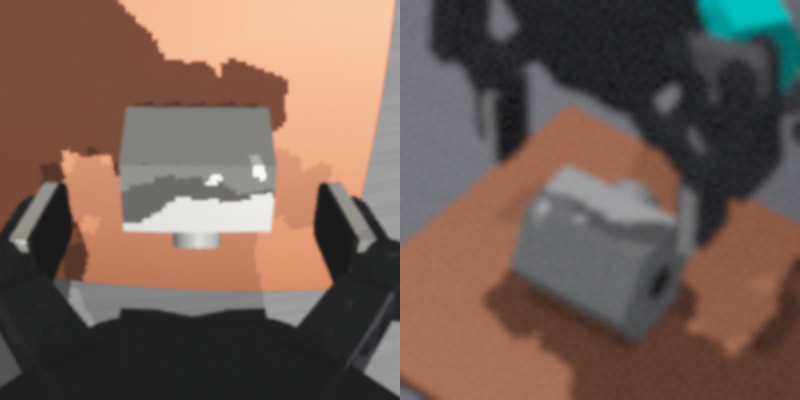

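The body is undisturbed and the fingers are open either side of it. I'll check the true fingertip position from the free-air wrist depth saved earlier.

```bash
cat > wr.py <<'E'
from h import *
def wtool(f):
    K=f['intrinsics'];T=f['T_tool_cam'];z=f['range_z'].astype(float)
    v,u=np.mgrid[:400,:640];dx=u-K[0,2];dy=v-K[1,2];r=np.hypot(dx,dy)+1e-9;th=r/K[0,0]
    c=np.stack([dx/r*np.tan(th)*z,dy/r*np.tan(th)*z,z],-1)
    return c@T[:3,:3].T+T[:3,3]
def tips(f):
    X=wtool(f);m=(X[...,2]>-60)&(X[...,2]<45)&(np.abs(X[...,1])<70)&(np.abs(X[...,0])<30)&(f['range_z']>0);P=X[m]
    for lo in range(-60,45,6):
        q=P[(P[:,2]>=lo)&(P[:,2]<lo+6)]
        if len(q): print(lo,len(q),'x',np.percentile(q[:,0],[2,98]).round(0),'y',np.percentile(q[:,1],[2,98]).round(0), 'inner',np.abs(q[:,1]).min().round(0))
E
python3 - <<'E'
from wr import *
print('air'); tips(dict(np.load('pics/w1.npz')))
from workcell import *
print('now'); f=grab_frame('wrist'); tips(f); s=get_state(); print(s['wrist_force'],s['torque'])
E
```

```text
air
-60 442 x [-10.  12.] y [-53.  50.] inner 42.0
-54 94 x [-9.  9.] y [-43.  44.] inner 42.0
now
-60 438 x [-10.  12.] y [-49.  54.] inner 42.0
-54 94 x [-10.   8.] y [-43.  44.] inner 42.0
-42 3227 x [-19.   9.] y [-26.  30.] inner 0.0
-36 3167 x [-28.  12.] y [-25.  30.] inner 0.0
-30 1097 x [-26.  16.] y [-25.  30.] inner 0.0
-24 995 x [15. 19.] y [-26.  30.] inner 0.0
-18 959 x [19. 23.] y [-25.  30.] inner 0.0
-12 118 x [22. 23.] y [-26.  30.] inner 0.0
6 27 x [-24.  29.] y [-67.  68.] inner 11.0
12 9658 x [-28.  29.] y [-68.  68.] inner 0.0
[-0.27632424 -0.01697511 -0.01204151] [-0.01447448 -0.00870416 -0.01074537]
```

The cause is clear. The fingertips are 36 mm behind the reported TCP along the tool axis: open tips sit at tool z of about -49, where -13 was expected. So the fingers closed just above the body. I'll allow for the offset by going 38 mm lower, then grip.

```bash
python3 -m pendant '[[100,0,0.006,0.06,0],[100,0,0.006,0.127,0],[100,0,0.006,0.127,0],[0,0,0.006,0.127,0],[0,0,0.006,0.127,0],[0,0,0.006,0.127,0],[0,0,0.006,0.127,0]]' 20
python3 - <<'E'
from wr import *
from workcell import *
f=grab_frame('wrist');X=wtool(f);s=get_state();print(s['gripper_width'],s['grip_force'],np.round(s['wrist_force'],1),s['tool_pos'])
cv2.imwrite('pics/g1.png',np.hstack([cv2.resize(f['frame'][120:400,180:460],(400,400)),cv2.resize(grab_frame('scene')['frame'][130:230,265:365],(400,400),interpolation=cv2.INTER_CUBIC)]))
E
```

```text
time: 5.35
tool_pos: [555.7, -44.9, -15.2]
tool_rot: [[0.99, -0.14, 0.002], [-0.14, -0.99, -0.0], [0.002, -0.0, -1.0]]
wrist_force: [-0.9, 0.1, 6.1]
gripper_width: 57.7
grip_force: 23.0
57.573378981213416 23.005989231169224 [-0.9 -0.2  7.7] [555.66177583 -44.91993538 -15.20412522]
```

View pics/g1.png

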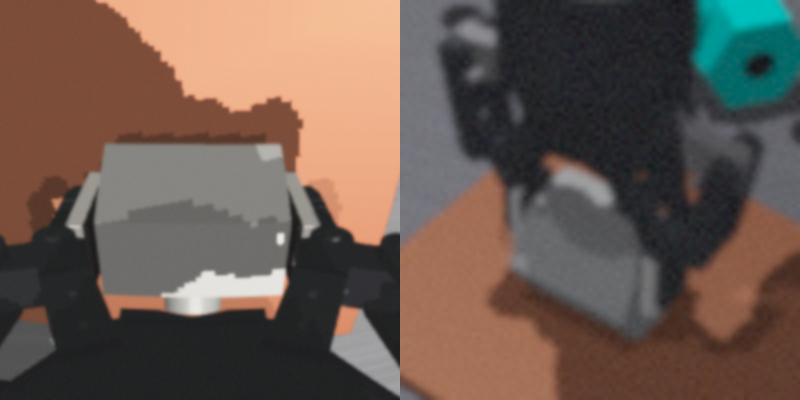

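The grip is solid: width 57.6, 23 N. Now the tipping arc, the first half slowly.

```bash
python3 -m pendant '[[0,0.01,0,0,0],[0,0.021,0,-0.002,0],[0,0.032,0,-0.002,0],[0,0.043,0,-0.001,0],[0,0.053,0,0.001,0],[0,0.064,0,0.003,0],[0,0.064,0,0.003,0]]' 20
python3 - <<'E'
from workcell import *
from h import *
import cv2
f=grab_frame('wrist');t=grab_frame('scene')
cv2.imwrite('pics/g2.png',np.hstack([cv2.resize(f['frame'][120:400,180:460],(400,400)),cv2.resize(t['frame'][130:230,265:365],(400,400),interpolation=cv2.INTER_CUBIC)]))
E
```

```text
time: 6.32
tool_pos: [573.0, -47.5, -16.7]
tool_rot: [[0.99, -0.14, -0.002], [-0.14, -0.99, -0.0], [-0.002, 0.0, -1.0]]
wrist_force: [-6.0, 0.4, 9.9]
gripper_width: 58.2
grip_force: 24.8
```

View pics/g2.png

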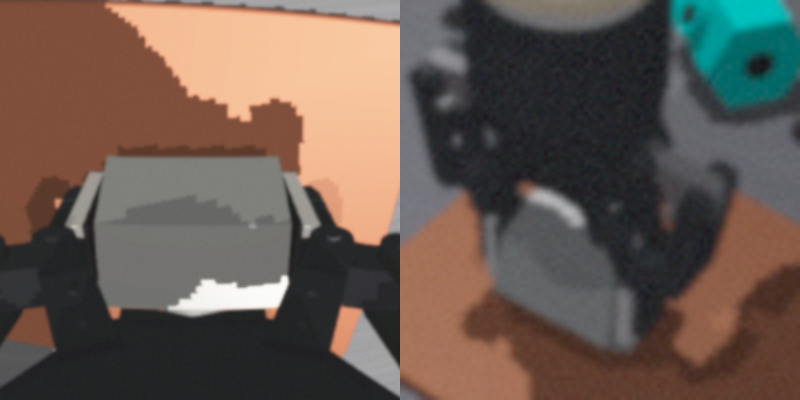

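The body moved with the fingers and seems to have turned only a little: the far top edge is at crop row 222 and the boss is hidden behind the palm. I'll get the tilt from the depth profile.

```bash
cat > prof.py <<'E'
from wr import *
from workcell import *
s=get_state();f=grab_frame('wrist');X=wtool(f);W=X@np.array(s['tool_rot']).T+s['tool_pos']
a=np.array([.1397,.990]);r=np.array([.990,-.1397]);c=np.array([548.7,-44.4])
d=W[...,:2]-c;al=d@a;rr=d@r;m=(np.abs(al)<22)&(W[...,2]>2)&(W[...,2]<75)&(np.abs(rr)<75)&(f['range_z']>0)
rr=rr[m];z=W[...,2][m]
print(np.round(s['tool_pos'],1),'rel r from orig centre; median z by bin')
print([(b,round(float(np.median(z[(rr>=b)&(rr<b+4)])),1)) for b in range(-40,72,4) if ((rr>=b)&(rr<b+4)).sum()>8])
E
python3 prof.py
```

```text
[573.1 -47.5 -16.7] rel r from orig centre; median z by bin
[(-4, 59.2), (0, 62.0), (4, 62.2), (8, 61.5), (12, 60.6), (16, 59.9), (20, 59.1), (24, 58.4), (28, 57.5), (32, 50.6), (36, 38.9), (40, 30.4), (44, 8.3), (48, 8.2), (52, 8.3), (56, 8.2), (60, 8.2), (64, 8.2), (68, 8.2)]
```

The body has tipped about 11° and slid about 6 mm. The grip is now past the pivot edge, so pressing down turns it. I'll continue with more down-press.

```bash
python3 -m pendant '[[0,0.007,0,0.01,0],[0,0.013,0,0.015,0],[0,0.02,0,0.018,0],[0,0.03,0,0.023,0],[0,0.04,0,0.028,0],[0,0.05,0,0.033,0],[0,0.058,0,0.033,0]]' 20; python3 prof.py
```

```text
time: 7.35
tool_pos: [590.5, -50.0, -26.6]
tool_rot: [[0.99, -0.14, -0.001], [-0.14, -0.99, -0.0], [-0.001, 0.0, -1.0]]
wrist_force: [-5.6, 1.5, 7.6]
gripper_width: 57.3
grip_force: 27.9
[590.5 -50.  -26.6] rel r from orig centre; median z by bin
[(28, 63.0), (32, 61.3), (36, 58.5), (40, 55.4), (44, 52.0), (48, 38.9), (52, 8.4), (56, 8.2), (60, 8.2), (64, 8.3), (68, 8.2)]
```

The tilt is about 38°, past the balance point. I'll press a touch further, then open so it settles onto its face.

```bash
python3 -m pendant '[[0,0.01,0,0.008,0],[0,0.018,0,0.016,0],[0,0.018,0,0.016,0],[60,0.018,0,0.016,0],[100,0.018,0,0.016,0],[100,0.018,0,0.016,0],[100,0.018,0,0.016,0]]' 20; python3 prof.py
```

```text
time: 8.28
tool_pos: [596.5, -50.8, -31.9]
tool_rot: [[0.99, -0.14, -0.0], [-0.14, -0.99, -0.0], [-0.0, 0.0, -1.0]]
wrist_force: [-0.1, -0.3, -0.6]
gripper_width: 85.1
grip_force: 0.0
[596.5 -50.8 -31.9] rel r from orig centre; median z by bin
[(32, 58.3), (36, 58.3), (40, 58.6), (44, 58.9), (48, 58.3), (52, 53.3), (56, 46.3), (60, 39.4), (64, 34.2), (68, 8.3)]
```

The body lies flat: its top is at 58 mm with the sloping face beyond it. I'll raise the tool straight up and check.

```bash
python3 -m pendant '[[100,0,0,-0.1,0],[100,0,0,-0.3,0],[100,0,0,-0.5,0],[100,0,0,-0.5,0],[100,0,0,-0.5,0],[100,0,0,-0.5,0]]'
python3 - <<'E'
from wr import *
from workcell import *
s=get_state();f=grab_frame('wrist');X=wtool(f);W=X@np.array(s['tool_rot']).T+s['tool_pos']
m=(np.abs(W[...,0]-585)<60)&(np.abs(W[...,1]+48)<50)
b=W[m&(W[...,2]>62)&(W[...,2]<75)];print('boss',len(b),np.median(b,axis=0).round(1),b[:,:2].min(0).round(0),b[:,:2].max(0).round(0))
t=W[m&(W[...,2]>55)&(W[...,2]<61)];print('top',np.median(t[:,2]),cv2.minAreaRect(t[:,:2].astype(np.float32)))
A=np.c_[t[:,:2]-t[:,:2].mean(0),np.ones(len(t))];print('slope',np.linalg.lstsq(A,t[:,2],rcond=None)[0].round(3))
g=grab_frame('top');cv2.imwrite('pics/end.png',np.hstack([cv2.resize(f['frame'][100:300,180:460],(400,286)),cv2.resize(g['frame'][120:270,150:390],(400,286))[:,:]]))
E
```

```text
time: 9.07
tool_pos: [595.3, -50.8, 116.7]
tool_rot: [[0.99, -0.14, -0.003], [-0.14, -0.99, -0.0], [-0.003, 0.0, -1.0]]
wrist_force: [-1.1, 0.6, 0.3]
gripper_width: 85.4
grip_force: 0.0
boss 479 [586.8 -49.9  65.3] [575. -59.] [596. -40.]
top 58.10458030951484 ((586.9169311523438, -49.8585205078125), (58.73971176147461, 33.48565673828125), 81.5300064086914)
slope [-1.6000e-02  5.0000e-03  5.8008e+01]
```

View pics/end.png

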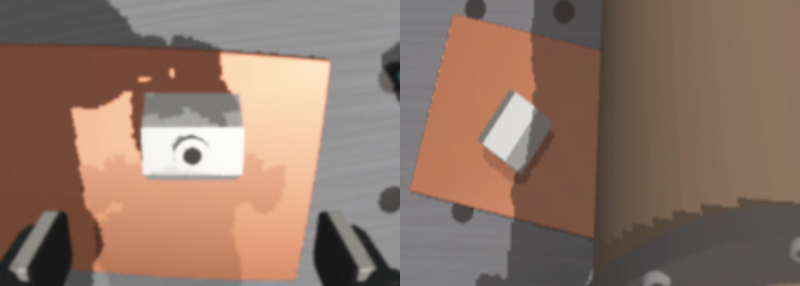

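The boss points straight up at (192,155) in the wrist view, with its end at z = 65. The body is flat and inside the plate, the plain body at (515,130) hasn't moved, and the gripper is clear.

```bash
python3 -c "from workcell import *; print(hand_in())"
```

```text
the job is handed in; nothing more can be done
None
```

I rolled the ported body over by one face: it lies flat on the copper plate with its boss pointing up, released and clear of the gripper. The plain body looks unmoved in the last picture, and the job was handed in after about 9 s on the robot's clock, with no verdict returned.

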